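Load the display tray: base board under the compartment insert

ROBOT

A 6-joint arm with a two-finger parallel gripper is mounted at the origin on the work surface. World frame = base frame: x ahead of the robot, y to its left, z up, the work surface at z = 0. Lengths are in mm, angles in rad, forces in N, time in s.
With the tool pointing down it reaches from about 250 to 850 mm from the base axis. Payload 12.5 kg.
Tool frame: the origin (TCP) lies between the finger pads; the fingertips stand env.tcp_to_tips ahead of it and the grasp point (between the pads) lies 11 mm behind it (env.tcp_to_tips is the distance from the TCP to the fingertips, in mm); z points along the fingers, y is the line along which they close (so a half turn about z gives the same grasp; the last joint's range is limited). The gripper opens to 93 mm and grips with 3 to 60 N. Pads are 15 mm wide; open, the fingers measure 128 mm over their backs; the gripper's body (75 mm by 188 mm) begins 65 mm behind the grasp point.
Start: joints at [-1.289, 0.351, 1.652, -0, 1.139, -0.085], TCP at [197.265, -513.392, 226.633] pointing down, gripper open.
Joint ranges: [-2.75, 2.75], [-0.79, 2.1], [0.01, 2.65], [-1.57, 4.71], [0.07, 3.14], [-2.87, 2.87]. Speed limits (rad/s): [2.22, 2.22, 2.79, 3.14, 3.14, 3.14].

INTERFACE

Orientations are given as [roll, pitch, yaw] about the fixed x, y, z axes, in that order (R = Rz(yaw) Ry(pitch) Rx(roll)).
In Python, from bench import monitor, vision, order, env gives the robot as it stands.
- The arm moves only by the tool carry_out, never from a script. Its argument "rows" is a list of rows, each an object of numbers: "rx", "ry", "rz": the turn, a rotation vector about the tool's x, y, z in degrees; "tx", "ty", "tz": the shift along the tool's x, y, z in mm; "gripper": the gripper command: -1 is fully open, 1 is shut, values between are in proportion. A call has 1 to 10 rows; each row shifts and turns the commanded pose from where the row before left it, along the tool's axes as they then stand; what a row does not reach is not made up. A row lasts 1/10 s, in which the tool goes at most 50 mm and 8.59 degrees, less where a joint would pass 70% of its speed; a pose out of reach is approached as far as the arm can. A call is refused whole if a number of a shift passes 50 or a number of a turn 8.59, either way. A call with a gripper value outside its range is refused whole. The fingers move at their own pace and stop on an object; the grip force is fixed at half the most. Time passes only in rows, so rows that do not move let the fingers close. It gives the time, the measured TCP pose, the force, the opening and the grip force at its end, in the units of the state.
- monitor.read_state(): the state, without advancing time (a new reading comes with each control period).
- vision.get_image(name): name is "scene" or "top" or "wrist"; returns the picture (384x512x3 uint8, blue, green, red); there is no depth.
- vision.calibration(name): a dict with "fx", "fy", "cx", "cy" (pixels), "R" (3x3) and "t" (3): a world point X has camera coordinates R X + t. Camera axes: x right, y down, z forward; pixel columns grow to the right and rows downward; lengths in mm; the calibration is good to about 2 mm. A picture is of the moment at which its call begins: read the wrist's pose just before it. calibration takes no time and is no camera call; for the wrist camera it gives the pose at the moment of the call.
- order.job_done(): hands the job in; it is judged then, once.
The state is a dict: "time_s": time; "joint_positions": joint angles; "qd": joint speeds; "joint_efforts": joint torques, N m; "position": TCP position; "tcp_rot": TCP orientation; "ft_force": force on the tool from outside, world axes, zero at the start; "torque": the same for the moment, N m; "opening": finger opening in mm; "finger_force": force on a finger pad.
Only numpy, scipy, OpenCV 4.12 (cv2) and the standard library are available. Lean on these libraries where they do the work, as an engineer would, in place of code of your own. Each camera call takes 0.05 s, during which the arm holds its last target. There are 200 camera calls.

TASK

Load the display tray for the market stall. First slide the grey base board along the loading lip into the tray, fully home against the back wall so that its edge presses the little switch lever flat; then pick up the wooden compartment insert by its rib and lower it gently all the way onto the board before letting go, flat and squarely between the tray's walls and not sticking out of the open front. Leave the other things where they are.

Things in the scene. Friction and masses are not known exactly. Their poses are not given: they have to be found in the camera images.
- tray: Plywood packing tray fixed to the table. Origin on the table under the middle of the walled part, where the board's centre belongs when home; x points inwards from the open front to the back wall, z up. Side walls: inner faces at y = +-59 mm, 10 mm thick, x -65 to +75 mm; back wall: inner face at x = +65 mm; all walls stand to 44 mm above the table.
- tray_floor (a point): Top of the tray's floor at the tray's origin, axes as the tray's. The floor is 6 mm thick, x -272 to +75 mm, y +-79 mm; in front of the walls it is a loading lip, where the board starts. The front is open over the whole width, and there the side walls flare outwards, about 14 mm further out at x = -103 mm, to lead the board in.
- switch (a point): Top centre of the black switch housing (34 x 64 mm, 40 mm high above the table) behind the tray's back wall, 98 mm from the tray's origin along its x. In front of it the back wall has a 50 mm gap, through which the steel lever stands into the tray.
- switch_lever (a joint): Tray-presence switch: hinged steel blade, 42 mm long, 3 to 12 mm above the tray floor, in the back wall's gap, hinge upright. 0 = free, tip about 21 mm into the tray; about 0.5 rad = pressed flat by the edge of a board that is home. The switch closes at 0.40 rad. Its spring pushes with less than 0.4 N, too little to move the board.
- board_center (a point): Centre (half-way up) of the loose grey laminate base board, 130 mm (x) x 110 mm (y) x 15 mm thick, 0.2 to 0.4 kg, lying on the loading lip, its x roughly along the tray's x. Too wide to grasp from above: push it along the floor by its near edge. Home: centre over the tray's origin, 13.5 mm above the table, edge against the back wall.
- insert_center (a point): Centre (half-way up) of the loose wooden insert: open box 122 mm (x) x 104 mm (y), walls 30 mm high, closed floor, and a carrying rib 12 mm thick, 65 mm high, 112 mm long along its middle (along x). 0.2 to 0.4 kg. Starts on the table. On the board in the tray this point is 53.5 mm above the table; it fits only with its rib along the tray's x, either way round.
- insert_rib (a point): Grasp point on the insert's rib: at its middle, 52 mm above the insert's underside and 13 mm below the rib's top. The rib runs along x; grasp it across y (12 mm).
- clear_case: Bystander, to be left alone: open clear acrylic case of miniature cakes, 115 x 95 x 34 mm, no rib. Origin at its underside.
- glue_bottle: Bystander, to be left alone: white bottle, 48 mm across, 115 mm tall. Origin at its underside.
- brush: Bystander, to be left alone: hand brush lying flat, about 200 mm long. Origin at its underside.
Not all that is in view belongs to the job. What is shaped like the part that bears insert_center but blue is not meant.

How it is judged (in metres and radians):
On the way, in this order (a step that is already met when the one before it is completed fails the run):
1. the board is home in the tray with the lever pressed, before the insert comes into the tray (x of board_center in the frame of tray between -0.005 and 0.003 m and y of board_center in the frame of tray between -0.007 and 0.007 m and z of board_center in the frame of tray between 0.01 and 0.017 m and angle between the x axis of board_center and the x axis of tray, either way round below 0.07 rad and value of joint switch_lever above 0.4 rad and horizontal distance between insert_center and tray above 0.12 m), for 0.2 s.
2. the insert, still held in the fingers, is lowered between the walls to within 5 mm of the board (x of insert_center in the frame of tray between -0.015 and 0.01 m and y of insert_center in the frame of tray between -0.012 and 0.012 m and z of insert_center in the frame of tray between 0.05 and 0.0585 m and contact force between the fingers and insert above 0.5 N), for 0.05 s.
At the end, for the whole second after the job is handed in: Board flat on the tray floor, straight, within 5 mm of the back wall, lever beyond 0.40 rad; insert flat on the board between the walls, rib along the tray's x, centre at most 12 mm towards the front and 10 mm sideways of the tray's origin; no bystander moved over 30 mm (x of board_center in the frame of tray between -0.005 and 0.003 m and y of board_center in the frame of tray between -0.007 and 0.007 m and z of board_center in the frame of tray between 0.01 and 0.017 m and angle between the x axis of board_center and the x axis of tray, either way round below 0.07 rad and value of joint switch_lever above 0.4 rad and x of insert_center in the frame of tray between -0.012 and 0.007 m and y of insert_center in the frame of tray between -0.01 and 0.01 m and z of insert_center in the frame of tray between 0.0505 and 0.0565 m and angle between the x axis of insert_center and the x axis of tray, either way round below 0.12 rad and angle between insert_center's own z axis and vertical below 0.04 rad); the robot touches nothing.
It fails at once if a bystander is moved by more than 30 mm or tipped over (distance of any of clear_case, glue_bottle, brush from where it was at the start of the episode above 0.03 m or angle between any of clear_case, glue_bottle's own z axis and vertical above 0.5 rad).
It fails at once if the insert is tipped over or thrown (angle between insert_center's own z axis and vertical above 0.8 rad).
It also fails if it takes over 61 s, if anything falls off the work surface, if the arm or the gripper's body presses on something with over 40 N, if the wrist force passes 120 N, or if a joint passes its speed limit or range.

## Working session

There is one attempt and no reset: what is moved stays moved. The work goes in short steps, Python scripts to look and compute and a tool call to move; the robot and the scene stay as the last step left them, time stands still between calls to the robot, and variables do not carry over. Pictures are saved under pics/ and viewed, at most 10 in all, crops included, and the job is handed in when it is done.

Besides the shell and the picture viewer there is one more tool, called after "Call:" in YAML: its name, and indented under it one key for each argument. carry_out: Moves the arm, as the interface text tells. Its arguments: {"type":"object","properties":{"rows":{"type":"array","items":{"type":"object","properties":{"rx":{"type":"number"},"ry":{"type":"number"},"rz":{"type":"number"},"tx":{"type":"number"},"ty":{"type":"number"},"tz":{"type":"number"},"gripper":{"type":"number"}}}}},"required":["rows"]}

```bash
mkdir -p pics; ls; python3 - <<'E'
from bench import monitor, vision, order, env
import cv2,numpy as np
print(env.tcp_to_tips, monitor.read_state())
for n in("scene","top"):
    cv2.imwrite(f"pics/{n}0.png",vision.get_image(n)); c=vision.calibration(n); print(n,c)
E
```

```text
pics
8.0 {'time_s': 0.0, 'joint_positions': array([-1.28858662e+00,  3.51239954e-01,  1.65242360e+00, -2.84666787e-05,
        1.13909297e+00, -8.46191057e-02]), 'qd': array([-3.23240447e-04, -1.63431554e-03, -1.19386165e-03, -1.41006118e-03,
       -1.66636787e-03,  7.99540342e-05]), 'joint_efforts': array([ 1.71479376e-03, -4.97324288e+01, -2.85252106e+01,  6.99800625e-02,
        2.57975841e-02, -1.07921464e-04]), 'position': array([ 197.17536084, -513.08265965,  226.09957155]), 'tcp_rot': array([-3.14043076e+00, -7.26198680e-05,  3.66840695e-01]), 'ft_force': array([-0.63989458,  0.29905022,  0.08441582]), 'torque': array([-0.05883008,  0.02249981, -0.00737875]), 'finger_force': 0.0, 'opening': 93.14505083228879}
scene {'fx': 414.7948491875047, 'fy': 414.7948491875047, 'cx': 255.72552589868857, 'cy': 191.61932136471867, 'R': array([[ 0.82759416,  0.56109526, -0.01612515],
       [ 0.46710925, -0.70433022, -0.53453521],
       [-0.3112826 ,  0.43484601, -0.84499236]]), 't': array([-416.58668635, -175.76052489, 1466.18004393])}
top {'fx': 350.1559282629284, 'fy': 350.1559282629284, 'cx': 258.72971649529376, 'cy': 193.59005184731964, 'R': array([[-0.02534916, -0.9996234 ,  0.01051062],
       [-0.99832543,  0.02476656, -0.05227768],
       [ 0.05199768, -0.01181822, -0.99857727]]), 't': array([ 24.83438277, 474.77580969, 965.91179184])}
```

View pics/scene0.png

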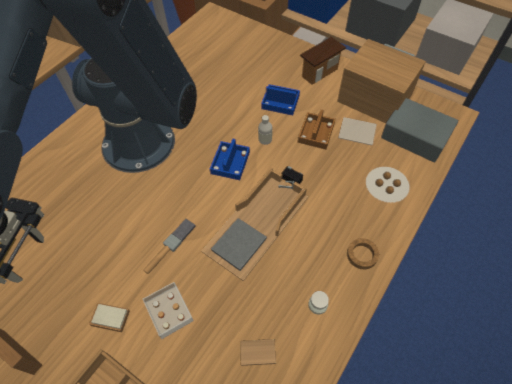

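View pics/top0.png

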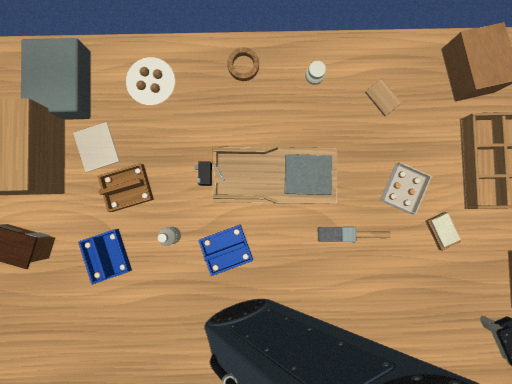

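The images show these candidates for the insert:
- Top view: the wooden ribbed box at (126,188) and two blue ribbed boxes at (226,250) and (105,256), which are excluded by colour.
- Also in the top view: the brown house-like box at (25,245), the shelf crate at (490,160), and the clear case at (406,188), which has no rib.

I choose the wooden box at (126,188), which is at (317,130) in the scene view. The board is at top (309,174), the tray extends left from it, and the switch is at (204,173).

```bash
cat > h.py <<'E'
import cv2,numpy as np
from bench import vision,monitor
def ray(c,uv,z):
    R,t=c["R"],c["t"]; o=-R.T@t
    d=R.T@np.array([(uv[0]-c["cx"])/c["fx"],(uv[1]-c["cy"])/c["fy"],1.])
    return o+d*(z-o[2])/d[2]
def proj(c,X):
    p=c["R"]@np.asarray(X,float)+c["t"]; return np.array([c["fx"]*p[0]/p[2]+c["cx"],c["fy"]*p[1]/p[2]+c["cy"]])
def rect(c,mask,z):
    "largest blob of the mask -> centre and corners on plane z"
    mask=cv2.morphologyEx(mask,cv2.MORPH_OPEN,np.ones((3,3),np.uint8))
    cs,_=cv2.findContours(mask,cv2.RETR_EXTERNAL,cv2.CHAIN_APPROX_NONE)
    k=max(cs,key=cv2.contourArea)
    w=np.array([ray(c,p,z)[:2] for p in k[:,0,:]],np.float32)
    return cv2.minAreaRect(w)
E
python3 - <<'E'
from h import *
im=cv2.imread("pics/top0.png");c=vision.calibration("top")
hsv=cv2.cvtColor(im,cv2.COLOR_BGR2HSV)
def roi(m,x0,x1,y0,y1):
    o=np.zeros_like(m);o[y0:y1,x0:x1]=m[y0:y1,x0:x1];return o
b=roi(cv2.inRange(hsv,(0,0,40),(180,90,160)),275,345,145,205)
r=rect(c,b,21);print("board",r)
h=roi(cv2.inRange(hsv,(0,0,0),(180,255,50)),190,222,150,195)
print("housing",rect(c,h,40))
a=cv2.resize(im[135:220,85:345],None,fx=3,fy=3,interpolation=cv2.INTER_CUBIC)
cv2.imwrite("pics/crop.png",a)
for p in[(213,149),(213,199),(276,151),(276,202)]:print(p,ray(c,p,44))
print(ray(c,(126,188),52))
E
```

```text
board ((525.738525390625, -125.19707489013672), (128.4789581298828, 111.61650085449219), 87.92780303955078)Traceback (most recent call last):
  File "<stdin>", line 9, in <module>
  File "h.py", line 13, in rect
    k=max(cs,key=cv2.contourArea)
ValueError: max() iterable argument is empty
```

```bash
python3 - <<'E'
from h import *
im=cv2.imread("pics/top0.png");c=vision.calibration("top")
a=cv2.resize(im[135:220,85:345],None,fx=3,fy=3,interpolation=cv2.INTER_CUBIC)
cv2.imwrite("pics/crop.png",a)
hsv=cv2.cvtColor(im,cv2.COLOR_BGR2HSV);print(hsv[173,204],im[173,204])
for p in[(213,149),(213,199),(276,151),(276,202)]:print(p,ray(c,p,44))
print(ray(c,(204,173),40),ray(c,(126,188),52))
E
```

```text
[45  8 64] [62 64 63]
(213, 149) [597.97134818 134.45075302  44.        ]
(213, 199) [462.05081664 136.97027464  44.        ]
(276, 151) [588.4693952 -36.6380414  44.       ]
(276, 202) [449.70263509 -32.76081791  44.        ]
[533.52366565 160.5602337   40.        ] [496.92630226 367.52518063  52.        ]
```

View pics/crop.png

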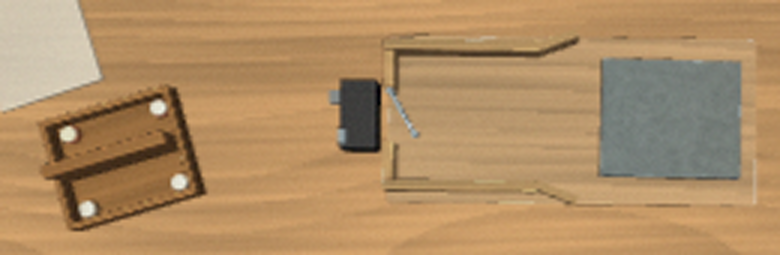

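The crop confirms the brown wooden box with a rib at top px (126,188). The lever is free at crop (403,112), and the board lies straight on the lip.

```bash
python3 - <<'E'
from h import *
from scipy.optimize import least_squares
c=vision.calibration("top");im=cv2.imread("pics/top0.png")
P=lambda u,v:np.array([(u-1)/3+85,(v-1)/3+135])
# tray point -> crop pixel (tray x = image left, tray y+ = ... world -x = image down)
obs=[((-272,-79,6),P(756,40)),((-272,79,6),P(756,203)),((75,-69,44),P(385,39)),((75,69,44),P(385,189)),((98,0,40),P(361,115))]
def res(p):
    co,s=np.cos(p[2]),np.sin(p[2])
    return np.concatenate([proj(c,(p[0]+co*a[0]-s*a[1],p[1]+s*a[0]+co*a[1],a[2]))-uv for a,uv in obs])
r=least_squares(res,[525,60,1.57]);print(r.x,res(r.x).round(1))
# insert: outer box top at z=30, via its outline
hsv=cv2.cvtColor(im,cv2.COLOR_BGR2HSV)
q=[ray(c,P(*p),30)[:2] for p in [(38,122),(172,84),(206,192),(72,231)]];print(np.round(q),np.mean(q,0))
e=[ray(c,P(*p),65)[:2] for p in [(42,170),(172,140)]];print(np.round(e),np.mean(e,0),np.degrees(np.arctan2(*(e[0]-e[1])[::-1])))
E
```

```text
[531.02481172  61.46384963   1.53994802] [ 0.4 -0.7  0.8  0.6  0.  -0.2 -0.6  0.5 -0.6 -0.2]
[[535. 454.]
 [567. 331.]
 [468. 301.]
 [435. 423.]] [501.3391142  377.31927419]
[[489. 434.]
 [513. 321.]] [500.70443993 377.52942489] 101.72692112955319
```

Call:
carry_out:
  rows:
    - {"rz":-8.5,"gripper":0.3}
    - {"rz":-8.5,"gripper":0.3}
    - {"rz":-8.5,"gripper":0.3}
    - {"rz":-8.5,"gripper":0.3}
    - {"rz":-8.5,"gripper":0.3}
    - {"rz":-8.5,"gripper":0.3}
    - {"rz":-8.5,"gripper":0.3}
    - {"rz":-8.5,"gripper":0.3}
    - {"gripper":0.3}

```text
$.rows[0]: bad value
```

Call:
carry_out:
  rows:
    - {"rx":0,"ry":0,"rz":-8.4,"tx":0,"ty":0,"tz":0,"gripper":0.3}
    - {"rx":0,"ry":0,"rz":-8.4,"tx":0,"ty":0,"tz":0,"gripper":0.3}
    - {"rx":0,"ry":0,"rz":-8.4,"tx":0,"ty":0,"tz":0,"gripper":0.3}
    - {"rx":0,"ry":0,"rz":-8.4,"tx":0,"ty":0,"tz":0,"gripper":0.3}
    - {"rx":0,"ry":0,"rz":-8.4,"tx":0,"ty":0,"tz":0,"gripper":0.3}
    - {"rx":0,"ry":0,"rz":-8.4,"tx":0,"ty":0,"tz":0,"gripper":0.3}
    - {"rx":0,"ry":0,"rz":-8.4,"tx":0,"ty":0,"tz":0,"gripper":0.3}
    - {"rx":0,"ry":0,"rz":-8.4,"tx":0,"ty":0,"tz":0,"gripper":0.3}
    - {"rx":0,"ry":0,"rz":0,"tx":0,"ty":0,"tz":0,"gripper":0.3}

```text
time_s: 1.0
position: [197.2, -513.2, 226.3]
tcp_rot: [-3.141, -0.001, 1.542]
ft_force: [0.5, 0.2, 0.3]
opening: 33.1
finger_force: 0.0
```

Call:
carry_out:
  rows:
    - {"rx":0,"ry":0,"rz":0,"tx":36.8,"ty":39.6,"tz":0,"gripper":-0.3}
    - {"rx":0,"ry":0,"rz":0,"tx":36.8,"ty":39.6,"tz":0,"gripper":-0.3}
    - {"rx":0,"ry":0,"rz":0,"tx":36.8,"ty":39.6,"tz":0,"gripper":-0.3}
    - {"rx":0,"ry":0,"rz":0,"tx":36.8,"ty":39.6,"tz":0,"gripper":-0.3}
    - {"rx":0,"ry":0,"rz":0,"tx":36.8,"ty":39.6,"tz":0,"gripper":-0.3}
    - {"rx":0,"ry":0,"rz":0,"tx":36.8,"ty":39.6,"tz":0,"gripper":-0.3}
    - {"rx":0,"ry":0,"rz":0,"tx":36.8,"ty":39.6,"tz":0,"gripper":-0.3}
    - {"rx":0,"ry":0,"rz":0,"tx":36.8,"ty":39.6,"tz":0,"gripper":-0.3}
    - {"rx":0,"ry":0,"rz":0,"tx":0,"ty":0,"tz":0,"gripper":-0.3}

```text
time_s: 1.9
position: [501.7, -246.7, 226.4]
tcp_rot: [3.141, -0.001, 1.54]
ft_force: [-0.1, -0.8, -0.0]
opening: 60.6
finger_force: 0.0
```

```bash
python3 - <<'E'
from h import *
c=vision.calibration("wrist");im=vision.get_image("wrist");cv2.imwrite("pics/w1.png",im)
import pickle;pickle.dump(c,open("w1.pkl","wb"))
print(monitor.read_state()["position"],monitor.read_state()["tcp_rot"],-c["R"].T@c["t"],c["R"][2])
E
```

```text
[ 499.93792399 -248.44606938  226.23718026] [-3.14117953e+00 -3.03852231e-04  1.53921091e+00] [ 504.2230371  -166.97012242  384.50274144] [-0.00760875 -0.288137   -0.95755897]
```

View pics/w1.png

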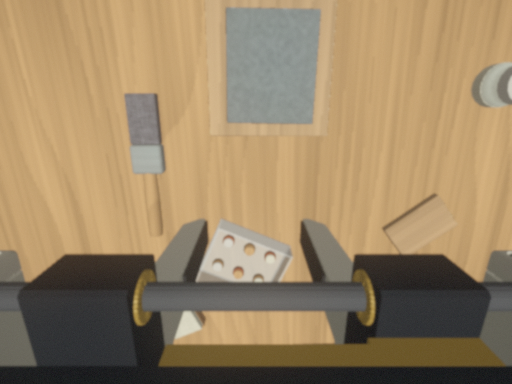

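The wrist view shows the board at corners (226,8), (320,9), (313,124), (226,123) on the lip, whose front edge is at row 135. The clear case is at (245,255) below.

```bash
python3 - <<'E'
from h import *
import pickle
c=pickle.load(open("w1.pkl","rb"));ct=vision.calibration("top")
for z,ps in((21,[(226,8),(320,9),(313,124),(226,123)]),(6,[(210,135),(326,135)])):
    print(z,np.round([ray(c,p,z)[:2] for p in ps],1))
print(ray(ct,(406,188),20))
im=cv2.imread("pics/w1.png");hsv=cv2.cvtColor(im,cv2.COLOR_BGR2HSV)
m=cv2.inRange(hsv,(0,0,40),(180,80,200));m[:,:200]=0;m[:,340:]=0;m[135:]=0
print(rect(c,m,21))
E
```

```text
21 [[ 476.5  -61.4]
 [ 584.3  -65.8]
 [ 580.1 -194.8]
 [ 468.6 -190. ]]
6 [[ 444.6 -206. ]
 [ 601.2 -211.1]]
[ 480.26225185 -397.60693002   20.        ]
((527.4480590820312, -127.28744506835938), (131.43418884277344, 111.69697570800781), 87.25594329833984)
```

Call:
carry_out:
  rows:
    - {"rx":0,"ry":0,"rz":0,"tx":12,"ty":11,"tz":0,"gripper":-0.3}
    - {"rx":0,"ry":0,"rz":0,"tx":13,"ty":11,"tz":20,"gripper":-0.3}
    - {"rx":0,"ry":0,"rz":0,"tx":0,"ty":0,"tz":40,"gripper":-0.3}
    - {"rx":0,"ry":0,"rz":0,"tx":0,"ty":0,"tz":40,"gripper":-0.3}
    - {"rx":0,"ry":0,"rz":0,"tx":0,"ty":0,"tz":40,"gripper":-0.3}
    - {"rx":0,"ry":0,"rz":0,"tx":0,"ty":0,"tz":30,"gripper":-0.3}
    - {"rx":0,"ry":0,"rz":0,"tx":0,"ty":0,"tz":0,"gripper":-0.3}
    - {"rx":0,"ry":0,"rz":0,"tx":0,"ty":0,"tz":0,"gripper":-0.3}

```text
time_s: 2.75
position: [521.5, -226.6, 57.3]
tcp_rot: [3.142, 0.0, 1.538]
ft_force: [-0.6, 0.2, -0.4]
opening: 60.9
finger_force: 0.0
```

Call:
carry_out:
  rows:
    - {"rx":0,"ry":0,"rz":0,"tx":0,"ty":0,"tz":20,"gripper":-0.3}
    - {"rx":0,"ry":0,"rz":0,"tx":0,"ty":0,"tz":18,"gripper":-0.3}
    - {"rx":0,"ry":0,"rz":0,"tx":0,"ty":0,"tz":0,"gripper":-0.3}
    - {"rx":0,"ry":0,"rz":0,"tx":10,"ty":0.5,"tz":0,"gripper":-0.3}
    - {"rx":0,"ry":0,"rz":0,"tx":10,"ty":0,"tz":0,"gripper":-0.3}
    - {"rx":0,"ry":0,"rz":0,"tx":6,"ty":0,"tz":0,"gripper":-0.3}
    - {"rx":0,"ry":0,"rz":0,"tx":6,"ty":0,"tz":0,"gripper":-0.3}
    - {"rx":0,"ry":0,"rz":0,"tx":6,"ty":0,"tz":0,"gripper":-0.3}
    - {"rx":0,"ry":0,"rz":0,"tx":6,"ty":0,"tz":0,"gripper":-0.3}

```text
time_s: 3.65
position: [523.5, -181.8, 19.0]
tcp_rot: [3.141, 0.0, 1.54]
ft_force: [0.3, -3.3, 1.8]
opening: 60.7
finger_force: 1.4
```

Call:
carry_out:
  rows:
    - {"rx":0,"ry":0,"rz":0,"tx":10,"ty":0,"tz":0,"gripper":-0.3}
    - {"rx":0,"ry":0,"rz":0,"tx":12,"ty":0,"tz":0,"gripper":-0.3}
    - {"rx":0,"ry":0,"rz":0,"tx":12,"ty":0,"tz":0,"gripper":-0.3}
    - {"rx":0,"ry":0,"rz":0,"tx":12,"ty":0,"tz":0,"gripper":-0.3}
    - {"rx":0,"ry":0,"rz":0,"tx":12,"ty":0,"tz":0,"gripper":-0.3}
    - {"rx":0,"ry":0,"rz":0,"tx":12,"ty":0,"tz":0,"gripper":-0.3}
    - {"rx":0,"ry":0,"rz":0,"tx":12,"ty":0,"tz":0,"gripper":-0.3}
    - {"rx":0,"ry":0,"rz":0,"tx":10,"ty":0,"tz":0,"gripper":-0.3}
    - {"rx":0,"ry":0,"rz":0,"tx":8,"ty":0,"tz":0,"gripper":-0.3}
    - {"rx":0,"ry":0,"rz":0,"tx":6,"ty":0,"tz":0,"gripper":-0.3}

```text
time_s: 4.65
position: [526.5, -75.4, 18.6]
tcp_rot: [-3.141, -0.0, 1.54]
ft_force: [0.6, -1.9, 0.7]
opening: 60.6
finger_force: 1.0
```

```bash
python3 - <<'E'
from h import *
ct=vision.calibration("top");im=vision.get_image("top")
hsv=cv2.cvtColor(im,cv2.COLOR_BGR2HSV);cv2.imwrite("pics/top2.png",im)
c=vision.calibration("wrist");w=vision.get_image("wrist");cv2.imwrite("pics/w2.png",w)
import pickle;pickle.dump(c,open("w2.pkl","wb"))
print(monitor.read_state()["ft_force"],monitor.read_state()["position"])
E
```

```text
[ 0.23287613  0.08558763 -0.60449425] [526.36448411 -75.34741747  18.50174669]
```

View pics/w2.png

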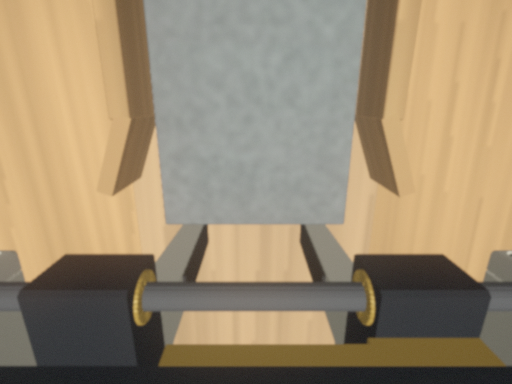

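The wrist view shows the board straight between the walls, with small gaps on both sides (columns 153/158 and 355/358) and both fingers on its near edge at row 222.

Call:
carry_out:
  rows:
    - {"rx":0,"ry":0,"rz":0,"tx":6,"ty":0,"tz":0,"gripper":-0.3}
    - {"rx":0,"ry":0,"rz":0,"tx":7,"ty":0,"tz":0,"gripper":-0.3}
    - {"rx":0,"ry":0,"rz":0,"tx":7,"ty":0,"tz":0,"gripper":-0.3}
    - {"rx":0,"ry":0,"rz":0,"tx":7,"ty":0,"tz":0,"gripper":-0.3}
    - {"rx":0,"ry":0,"rz":0,"tx":7,"ty":0,"tz":0,"gripper":-0.3}
    - {"rx":0,"ry":0,"rz":0,"tx":7,"ty":0,"tz":0,"gripper":-0.3}
    - {"rx":0,"ry":0,"rz":0,"tx":6,"ty":0,"tz":0,"gripper":-0.3}
    - {"rx":0,"ry":0,"rz":0,"tx":5,"ty":0,"tz":0,"gripper":-0.3}
    - {"rx":0,"ry":0,"rz":0,"tx":3,"ty":0,"tz":0,"gripper":-0.3}

```text
time_s: 5.65
position: [528.2, -20.7, 18.6]
tcp_rot: [-3.141, 0.0, 1.54]
ft_force: [-0.6, -1.2, -0.8]
opening: 60.2
finger_force: 0.6
```

Call:
carry_out:
  rows:
    - {"rx":0,"ry":0,"rz":0,"tx":2,"ty":0,"tz":0,"gripper":-0.3}
    - {"rx":0,"ry":0,"rz":0,"tx":2,"ty":0,"tz":0,"gripper":-0.3}
    - {"rx":0,"ry":0,"rz":0,"tx":1.5,"ty":0,"tz":0,"gripper":-0.3}
    - {"rx":0,"ry":0,"rz":0,"tx":1.5,"ty":0,"tz":0,"gripper":-0.3}
    - {"rx":0,"ry":0,"rz":0,"tx":1,"ty":0,"tz":0,"gripper":-0.3}

```text
time_s: 6.15
position: [528.5, -13.1, 18.6]
tcp_rot: [-3.142, -0.0, 1.54]
ft_force: [-0.1, -1.1, -1.2]
opening: 59.9
finger_force: 0.6
```

Call:
carry_out:
  rows:
    - {"rx":0,"ry":0,"rz":0,"tx":1,"ty":0,"tz":0,"gripper":-0.3}
    - {"rx":0,"ry":0,"rz":0,"tx":1,"ty":0,"tz":0,"gripper":-0.3}
    - {"rx":0,"ry":0,"rz":0,"tx":0.5,"ty":0,"tz":0,"gripper":-0.3}

```text
time_s: 6.45
position: [528.6, -10.8, 18.6]
tcp_rot: [-3.141, 0.0, 1.54]
ft_force: [-1.3, -6.3, -0.6]
opening: 60.3
finger_force: 3.0
```

Call:
carry_out:
  rows:
    - {"rx":0,"ry":0,"rz":0,"tx":0.5,"ty":0,"tz":0,"gripper":-0.3}
    - {"rx":0,"ry":0,"rz":0,"tx":0.5,"ty":0,"tz":0,"gripper":-0.3}
    - {"rx":0,"ry":0,"rz":0,"tx":0,"ty":0,"tz":0,"gripper":-0.3}

```text
time_s: 6.75
position: [528.4, -10.7, 18.7]
tcp_rot: [-3.141, 0.001, 1.54]
ft_force: [-1.9, -11.1, -1.3]
opening: 59.9
finger_force: 5.5
```

Call:
carry_out:
  rows:
    - {"rx":0,"ry":0,"rz":0,"tx":-8,"ty":0,"tz":0,"gripper":-0.3}
    - {"rx":0,"ry":0,"rz":0,"tx":-10,"ty":0,"tz":0,"gripper":-0.3}
    - {"rx":0,"ry":0,"rz":0,"tx":0,"ty":0,"tz":-30,"gripper":-0.3}
    - {"rx":0,"ry":0,"rz":0,"tx":0,"ty":0,"tz":-40,"gripper":-0.3}
    - {"rx":0,"ry":0,"rz":0,"tx":0,"ty":0,"tz":-40,"gripper":-0.3}
    - {"rx":0,"ry":0,"rz":0,"tx":0,"ty":0,"tz":-40,"gripper":-0.3}
    - {"rx":0,"ry":0,"rz":0,"tx":0,"ty":0,"tz":-40,"gripper":-1}
    - {"rx":0,"ry":0,"rz":0,"tx":0,"ty":0,"tz":0,"gripper":-1}
    - {"rx":0,"ry":0,"rz":0,"tx":0,"ty":0,"tz":0,"gripper":-1}

```text
time_s: 7.65
position: [528.2, -28.0, 209.0]
tcp_rot: [3.14, -0.0, 1.539]
ft_force: [0.0, 0.4, -0.5]
opening: 79.9
finger_force: 0.0
```

```bash
python3 - <<'E'
from h import *
import pickle
print(monitor.read_state()["position"])
c=vision.calibration("wrist");w=vision.get_image("wrist");cv2.imwrite("pics/w3.png",w);pickle.dump(c,open("w3.pkl","wb"))
T=lambda t:(531.02+np.cos(1.54)*t[0]-np.sin(1.54)*t[1],61.46+np.sin(1.54)*t[0]+np.cos(1.54)*t[1],t[2])
for t in[(-65,-55,21),(-65,55,21),(65,-55,21),(65,55,21),(65,-59,44),(65,59,44),(-65,59,44),(-65,-59,44)]:print(t,proj(c,T(t)).round())
ct=vision.calibration("top");print(ray(ct,(166,236),115))
E
```

```text
[528.19064324 -27.99451398 209.01405153]
(-65, -55, 21) [297. 149.]
(-65, 55, 21) [209. 149.]
(65, -55, 21) [302.  33.]
(65, 55, 21) [204.  33.]
(65, -59, 44) [310.  28.]
(65, 59, 44) [196.  28.]
(-65, 59, 44) [203. 152.]
(-65, -59, 44) [303. 152.]
[370.428087   246.46065298 115.        ]
```

View pics/w3.png

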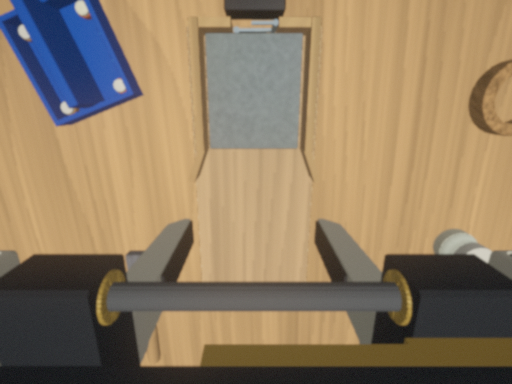

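The board is home, with corners (207,149), (300,148), (302,33), (204,33) where predicted. The lever lies flat at (255,25). Next is the insert.

Call:
carry_out:
  rows:
    - {"rx":0,"ry":0,"rz":0,"tx":20,"ty":0,"tz":-10,"gripper":-1}
    - {"rx":0,"ry":0,"rz":0,"tx":40,"ty":-5,"tz":-10,"gripper":-1}
    - {"rx":0,"ry":0,"rz":0,"tx":42,"ty":-5,"tz":0,"gripper":-1}
    - {"rx":0,"ry":0,"rz":0,"tx":42,"ty":-5,"tz":0,"gripper":-1}
    - {"rx":0,"ry":0,"rz":0,"tx":42,"ty":-5,"tz":0,"gripper":-1}
    - {"rx":0,"ry":0,"rz":0,"tx":42,"ty":-5,"tz":0,"gripper":-1}
    - {"rx":0,"ry":0,"rz":0,"tx":42,"ty":-5,"tz":0,"gripper":-1}
    - {"rx":0,"ry":0,"rz":-4,"tx":40,"ty":-5,"tz":0,"gripper":-1}
    - {"rx":0,"ry":0,"rz":-8,"tx":20,"ty":-3,"tz":0,"gripper":-1}
    - {"rx":0,"ry":0,"rz":-3,"tx":0,"ty":0,"tz":0,"gripper":-1}

```text
time_s: 8.7
position: [497.7, 305.2, 226.4]
tcp_rot: [-3.138, 0.0, 1.809]
ft_force: [0.5, 0.4, 0.5]
opening: 93.4
finger_force: 0.0
```

Call:
carry_out:
  rows:
    - {"rx":0,"ry":0,"rz":0,"tx":0,"ty":0,"tz":0,"gripper":-1}
    - {"rx":0,"ry":0,"rz":0,"tx":0,"ty":0,"tz":0,"gripper":-1}

```text
time_s: 8.9
position: [498.7, 302.6, 227.4]
tcp_rot: [-3.14, 0.0, 1.799]
ft_force: [0.6, -0.3, -0.7]
opening: 92.7
finger_force: 0.0
```

```bash
python3 - <<'E'
from h import *
import pickle
s=monitor.read_state();print(s["position"],s["tcp_rot"])
c=vision.calibration("wrist");w=vision.get_image("wrist");cv2.imwrite("pics/w4.png",w);pickle.dump(c,open("w4.pkl","wb"))
E
```

```text
[498.70136746 302.64786377 227.40349112] [-3.13956124e+00  4.68206561e-04  1.79933503e+00]
```

View pics/w4.png

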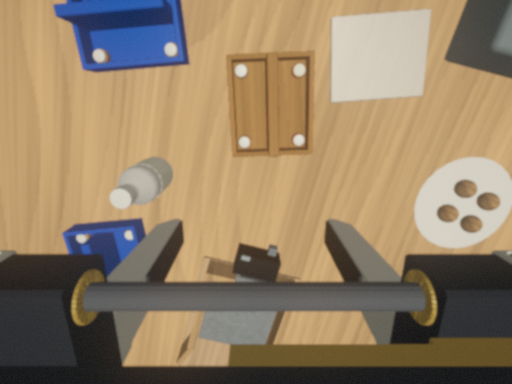

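The wrist view shows the wooden insert with corners (228,54), (313,51), (312,153), (234,156). The rib runs from about (272,55) to (274,154), and the bottle at (140,185) is well clear.

```bash
python3 - <<'E'
from h import *
import pickle
c=pickle.load(open("w4.pkl","rb"))
q=np.array([ray(c,p,30)[:2] for p in [(228,54),(313,51),(312,153),(234,156)]]);print(q.round(1),q.mean(0))
e=np.array([ray(c,p,65)[:2] for p in [(272,55),(274.5,154)]]);print(e.round(1),e.mean(0),np.degrees(np.arctan2(*(e[0]-e[1])[::-1])))
for a,b in((0,3),(1,2),(0,1),(3,2)):
    d=q[a]-q[b];print(np.degrees(np.arctan2(d[1],d[0])),np.hypot(*d))
g=cv2.cvtColor(cv2.imread("pics/w4.png"),cv2.COLOR_BGR2GRAY)
for r in(75,105,130):print(r,g[r,255:295])
E
```

```text
[[438.9 427. ]
 [534.9 452.5]
 [567.9 337.1]
 [470.5 310.5]] [503.03334527 381.75594237]
[[488.5 432. ]
 [517.1 330.3]] [502.75999586 381.15051682] 105.72395932587405
105.19953067092592 120.76777532411259
105.97699151108338 120.08442651903378
-165.11983997166007 99.32291337197445
-164.7205714971693 100.95087431270292
75 [140 139 138 140 138 137 135 134 132 124 106  96 107 124 135 137 138 138
 138 136 136 134 131 133 135 136 136 140 143 146 146 144 143 142 142 136
 133 120 115 127]
105 [141 139 140 141 139 138 137 137 134 130 116  96  94 116 132 137 138 138
 135 137 137 137 131 127 132 136 137 139 138 138 138 139 142 141 141 141
 142 141 140 138]
130 [143 140 142 140 140 140 140 138 137 135 128 108  95 105 124 135 141 141
 139 140 138 140 135 130 133 137 138 140 141 140 139 139 137 138 143 141
 142 140 140 139]
```

Call:
carry_out:
  rows:
    - {"rx":0,"ry":0,"rz":-2.3,"tx":0,"ty":0,"tz":0,"gripper":-0.1}
    - {"rx":0,"ry":0,"rz":0,"tx":18,"ty":6,"tz":0,"gripper":-0.1}
    - {"rx":0,"ry":0,"rz":0,"tx":26,"ty":9,"tz":0,"gripper":-0.1}
    - {"rx":0,"ry":0,"rz":0,"tx":20,"ty":6,"tz":10,"gripper":-0.1}
    - {"rx":0,"ry":0,"rz":0,"tx":10,"ty":3.4,"tz":20,"gripper":-0.1}
    - {"rx":0,"ry":0,"rz":0,"tx":0,"ty":0,"tz":35,"gripper":-0.1}
    - {"rx":0,"ry":0,"rz":0,"tx":0,"ty":0,"tz":35,"gripper":-0.1}
    - {"rx":0,"ry":0,"rz":0,"tx":0,"ty":0,"tz":25,"gripper":-0.1}
    - {"rx":0,"ry":0,"rz":0,"tx":0,"ty":0,"tz":10,"gripper":-0.1}
    - {"rx":0,"ry":0,"rz":0,"tx":0,"ty":0,"tz":0,"gripper":-0.1}

```text
time_s: 9.95
position: [502.3, 381.1, 92.6]
tcp_rot: [-3.14, 0.0, 1.841]
ft_force: [-0.7, -0.5, 0.4]
opening: 51.1
finger_force: 0.0
```

```bash
python3 - <<'E'
from h import *
import pickle
s=monitor.read_state();print(s["position"],s["tcp_rot"])
c=vision.calibration("wrist");w=vision.get_image("wrist");cv2.imwrite("pics/w5.png",w);pickle.dump(c,open("w5.pkl","wb"))
E
```

```text
[502.29257164 381.05632168  92.5553265 ] [-3.13964474e+00  4.89192833e-04  1.84054194e+00]
```

View pics/w5.png

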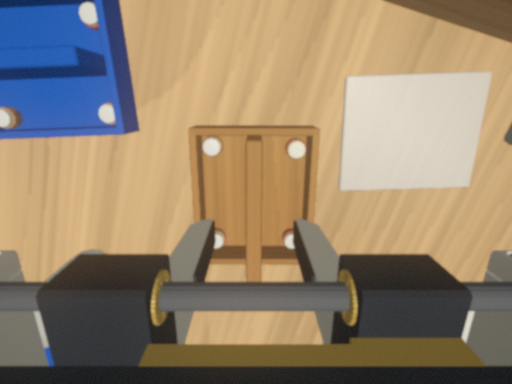

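The fingers (214 and 293) straddle the rib at column 254. It is aligned with the tool, and the insert's far edge is at row 127.

```bash
python3 - <<'E'
from h import *
import pickle
c=pickle.load(open("w5.pkl","rb"));p=np.array([502.3,381.06]);y=1.8405
for u,z in(((191,127),30),((318,127),30),((246,137),65),((261,137),65),((247,222),65),((262,222),65)):
    d=ray(c,u,z)[:2]-p;print(u,round(d@[np.cos(y),np.sin(y)],1),round(d@[np.sin(y),-np.cos(y)],1))
E
```

```text
(191, 127) 61.9 -49.0
(318, 127) 61.8 50.1
(246, 137) 58.2 -5.1
(261, 137) 58.2 4.8
(247, 222) -3.1 -4.9
(262, 222) -3.1 6.0
```

Call:
carry_out:
  rows:
    - {"rx":0,"ry":0,"rz":0,"tx":0,"ty":0,"tz":15,"gripper":-0.1}
    - {"rx":0,"ry":0,"rz":0,"tx":0,"ty":0,"tz":20,"gripper":-0.1}
    - {"rx":0,"ry":0,"rz":0,"tx":0,"ty":0,"tz":12,"gripper":-0.1}
    - {"rx":0,"ry":0,"rz":0,"tx":0,"ty":0,"tz":5,"gripper":-0.1}
    - {"rx":0,"ry":0,"rz":0,"tx":0,"ty":0,"tz":0,"gripper":-0.1}

```text
time_s: 10.5
position: [502.6, 380.9, 41.3]
tcp_rot: [-3.141, 0.0, 1.841]
ft_force: [-0.9, -0.8, -0.1]
opening: 51.1
finger_force: 0.0
```

Call:
carry_out:
  rows:
    - {"rx":0,"ry":0,"rz":0,"tx":0,"ty":0,"tz":0,"gripper":1}
    - {"rx":0,"ry":0,"rz":0,"tx":0,"ty":0,"tz":0,"gripper":1}
    - {"rx":0,"ry":0,"rz":0,"tx":0,"ty":0,"tz":0,"gripper":1}
    - {"rx":0,"ry":0,"rz":0,"tx":0,"ty":0,"tz":0,"gripper":1}
    - {"rx":0,"ry":0,"rz":0,"tx":0,"ty":0,"tz":0,"gripper":1}
    - {"rx":0,"ry":0,"rz":0,"tx":0,"ty":0,"tz":0,"gripper":1}

```text
time_s: 11.1
position: [502.7, 381.0, 41.8]
tcp_rot: [3.142, -0.0, 1.842]
ft_force: [-0.5, 0.4, 3.1]
opening: 11.7
finger_force: 30.0
```

Call:
carry_out:
  rows:
    - {"rx":0,"ry":0,"rz":0,"tx":0,"ty":0,"tz":-8,"gripper":1}
    - {"rx":0,"ry":0,"rz":0,"tx":0,"ty":0,"tz":-15,"gripper":1}
    - {"rx":0,"ry":0,"rz":0,"tx":0,"ty":0,"tz":-25,"gripper":1}
    - {"rx":0,"ry":0,"rz":0,"tx":0,"ty":0,"tz":-25,"gripper":1}
    - {"rx":0,"ry":0,"rz":4,"tx":0,"ty":0,"tz":-20,"gripper":1}
    - {"rx":0,"ry":0,"rz":5,"tx":0,"ty":0,"tz":-10,"gripper":1}
    - {"rx":0,"ry":0,"rz":5,"tx":0,"ty":0,"tz":0,"gripper":1}
    - {"rx":0,"ry":0,"rz":3.3,"tx":0,"ty":0,"tz":0,"gripper":1}
    - {"rx":0,"ry":0,"rz":0,"tx":0,"ty":0,"tz":0,"gripper":1}

```text
time_s: 12.0
position: [502.8, 381.1, 145.8]
tcp_rot: [3.141, -0.001, 1.539]
ft_force: [-0.6, -0.7, -2.0]
opening: 11.8
finger_force: 30.0
```

Call:
carry_out:
  rows:
    - {"rx":0,"ry":0,"rz":0,"tx":-10,"ty":1,"tz":0,"gripper":1}
    - {"rx":0,"ry":0,"rz":0,"tx":-25,"ty":4,"tz":0,"gripper":1}
    - {"rx":0,"ry":0,"rz":0,"tx":-40,"ty":5,"tz":0,"gripper":1}
    - {"rx":0,"ry":0,"rz":0,"tx":-45,"ty":5,"tz":0,"gripper":1}
    - {"rx":0,"ry":0,"rz":0,"tx":-45,"ty":5,"tz":0,"gripper":1}
    - {"rx":0,"ry":0,"rz":0,"tx":-45,"ty":5,"tz":0,"gripper":1}
    - {"rx":0,"ry":0,"rz":0,"tx":-45,"ty":5,"tz":0,"gripper":1}
    - {"rx":0,"ry":0,"rz":0,"tx":-35,"ty":5,"tz":0,"gripper":1}
    - {"rx":0,"ry":0,"rz":0,"tx":-20,"ty":2,"tz":0,"gripper":1}
    - {"rx":0,"ry":0,"rz":0,"tx":-10,"ty":1,"tz":0,"gripper":1}

```text
time_s: 13.0
position: [530.6, 57.8, 145.0]
tcp_rot: [3.141, 0.0, 1.539]
ft_force: [-1.1, -0.0, -3.4]
opening: 11.5
finger_force: 30.0
```

Call:
carry_out:
  rows:
    - {"rx":0,"ry":0,"rz":0,"tx":0,"ty":0,"tz":0,"gripper":1}
    - {"rx":0,"ry":0,"rz":0,"tx":0,"ty":0,"tz":0,"gripper":1}

```text
time_s: 13.2
position: [530.5, 60.5, 144.7]
tcp_rot: [-3.142, -0.0, 1.54]
ft_force: [0.7, -0.1, -2.0]
opening: 11.9
finger_force: 30.0
```

Call:
carry_out:
  rows:
    - {"rx":0,"ry":0,"rz":0,"tx":-3,"ty":0.3,"tz":10,"gripper":1}
    - {"rx":0,"ry":0,"rz":0,"tx":0,"ty":0,"tz":20,"gripper":1}
    - {"rx":0,"ry":0,"rz":0,"tx":0,"ty":0,"tz":15,"gripper":1}
    - {"rx":0,"ry":0,"rz":0,"tx":0,"ty":0,"tz":7,"gripper":1}
    - {"rx":0,"ry":0,"rz":0,"tx":0,"ty":0,"tz":0,"gripper":1}
    - {"rx":0,"ry":0,"rz":0,"tx":0,"ty":0,"tz":0,"gripper":1}

```text
time_s: 13.8
position: [531.1, 57.2, 92.9]
tcp_rot: [3.141, -0.0, 1.54]
ft_force: [0.4, -0.8, -1.5]
opening: 12.1
finger_force: 30.0
```

```bash
python3 - <<'E'
from h import *
import pickle
s=monitor.read_state();print(s["position"],s["tcp_rot"])
c=vision.calibration("wrist");w=vision.get_image("wrist");cv2.imwrite("pics/w6.png",w);pickle.dump(c,open("w6.pkl","wb"))
E
```

```text
[531.13960853  57.24633101  92.8897892 ] [ 3.14118231e+00 -5.42642980e-05  1.54023100e+00]
```

View pics/w6.png

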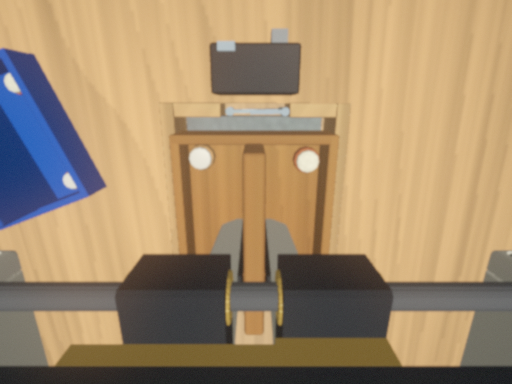

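The insert hangs square over the tray. Its far edge is at row 136 (columns 170–338), the back wall's inner edge is at row 117 (columns ~174–337), and the lever lies flat at (257,111).

```bash
python3 - <<'E'
from h import *
import pickle
c=pickle.load(open("w6.pkl","rb"));y=1.54
f=lambda u,z:np.round([(ray(c,u,z)[:2]-[531.02,61.46])@[np.cos(y),np.sin(y)],(ray(c,u,z)[:2]-[531.02,61.46])@[-np.sin(y),np.cos(y)]],1)
for n,u,z in(("ins",(170,136),81),("ins",(338,136),81),("wallL",(174,117),44),("wallR",(337,117),44),("wall outer",(161,103),44),("wall outer",(350,103),44),("boardL",(186,131),21),("boardR",(325,131),21)):print(n,f(u,z))
E
```

```text
ins [56.6 50.3]
ins [ 56.5 -51.7]
wallL [66.  57.2]
wallR [ 65.9 -61. ]
wall outer [75.7 65.7]
wall outer [ 75.7 -69.4]
boardL [53.8 54.7]
boardR [ 53.8 -58.9]
```

Call:
carry_out:
  rows:
    - {"rx":0,"ry":0,"rz":0,"tx":1.5,"ty":1,"tz":0,"gripper":1}
    - {"rx":0,"ry":0,"rz":0,"tx":0,"ty":0,"tz":6,"gripper":1}
    - {"rx":0,"ry":0,"rz":0,"tx":0,"ty":0,"tz":7,"gripper":1}
    - {"rx":0,"ry":0,"rz":0,"tx":0,"ty":0,"tz":6,"gripper":1}
    - {"rx":0,"ry":0,"rz":0,"tx":0,"ty":0,"tz":5,"gripper":1}
    - {"rx":0,"ry":0,"rz":0,"tx":0,"ty":0,"tz":3,"gripper":1}
    - {"rx":0,"ry":0,"rz":0,"tx":0,"ty":0,"tz":0,"gripper":1}

```text
time_s: 14.55
position: [531.7, 58.4, 65.1]
tcp_rot: [-3.141, 0.0, 1.54]
ft_force: [0.7, -0.0, -2.4]
opening: 11.8
finger_force: 30.0
```

Call:
carry_out:
  rows:
    - {"rx":0,"ry":0,"rz":0,"tx":0,"ty":0,"tz":1,"gripper":1}
    - {"rx":0,"ry":0,"rz":0,"tx":0,"ty":0,"tz":0.7,"gripper":1}
    - {"rx":0,"ry":0,"rz":0,"tx":0,"ty":0,"tz":0.5,"gripper":1}
    - {"rx":0,"ry":0,"rz":0,"tx":0,"ty":0,"tz":0.4,"gripper":1}
    - {"rx":0,"ry":0,"rz":0,"tx":0,"ty":0,"tz":0,"gripper":1}

```text
time_s: 15.05
position: [531.9, 58.4, 63.0]
tcp_rot: [-3.142, -0.0, 1.54]
ft_force: [0.8, 0.2, -2.2]
opening: 11.7
finger_force: 30.0
```

Call:
carry_out:
  rows:
    - {"rx":0,"ry":0,"rz":0,"tx":0,"ty":0,"tz":0.4,"gripper":1}
    - {"rx":0,"ry":0,"rz":0,"tx":0,"ty":0,"tz":0.4,"gripper":1}
    - {"rx":0,"ry":0,"rz":0,"tx":0,"ty":0,"tz":0.4,"gripper":1}
    - {"rx":0,"ry":0,"rz":0,"tx":0,"ty":0,"tz":0,"gripper":1}

```text
time_s: 15.45
position: [532.0, 58.4, 62.7]
tcp_rot: [3.141, 0.0, 1.54]
ft_force: [-4.3, -1.1, 10.9]
opening: 11.8
finger_force: 30.0
```

Call:
carry_out:
  rows:
    - {"rx":0,"ry":0,"rz":0,"tx":0,"ty":0,"tz":0,"gripper":0.3}
    - {"rx":0,"ry":0,"rz":0,"tx":0,"ty":0,"tz":0,"gripper":0}
    - {"rx":0,"ry":0,"rz":0,"tx":0,"ty":0,"tz":0,"gripper":-0.1}
    - {"rx":0,"ry":0,"rz":0,"tx":0,"ty":0,"tz":0,"gripper":-0.1}
    - {"rx":0,"ry":0,"rz":0,"tx":0,"ty":0,"tz":-8,"gripper":-0.1}
    - {"rx":0,"ry":0,"rz":0,"tx":0,"ty":0,"tz":-20,"gripper":-0.1}
    - {"rx":0,"ry":0,"rz":0,"tx":0,"ty":0,"tz":-40,"gripper":-0.1}
    - {"rx":0,"ry":0,"rz":0,"tx":-20,"ty":0,"tz":-40,"gripper":-0.1}
    - {"rx":0,"ry":0,"rz":0,"tx":-30,"ty":0,"tz":-40,"gripper":-0.1}
    - {"rx":0,"ry":0,"rz":0,"tx":-30,"ty":0,"tz":-20,"gripper":-0.1}

```text
time_s: 16.45
position: [530.2, -22.4, 233.9]
tcp_rot: [3.137, 0.0, 1.541]
ft_force: [0.6, 0.1, -0.1]
opening: 51.5
finger_force: 0.0
```

Call:
carry_out:
  rows:
    - {"rx":0,"ry":0,"rz":0,"tx":0,"ty":0,"tz":0,"gripper":-0.1}
    - {"rx":0,"ry":0,"rz":0,"tx":0,"ty":0,"tz":0,"gripper":-0.1}

```text
time_s: 16.65
position: [529.3, -21.7, 230.1]
tcp_rot: [3.141, -0.0, 1.538]
ft_force: [-0.6, -0.0, 0.2]
opening: 51.6
finger_force: 0.0
```

```bash
python3 - <<'E'
from h import *
import pickle
s=monitor.read_state();print(s["position"],s["tcp_rot"])
c=vision.calibration("wrist");w=vision.get_image("wrist");pickle.dump(c,open("w7.pkl","wb"))
cv2.imwrite("pics/w7.png",cv2.resize(w[:230,130:390],None,fx=2.5,fy=2.5,interpolation=cv2.INTER_CUBIC))
E
```

```text
[529.3198912  -21.69473144 230.096685  ] [ 3.14104631e+00 -1.67114685e-04  1.53836526e+00]
```

View pics/w7.png

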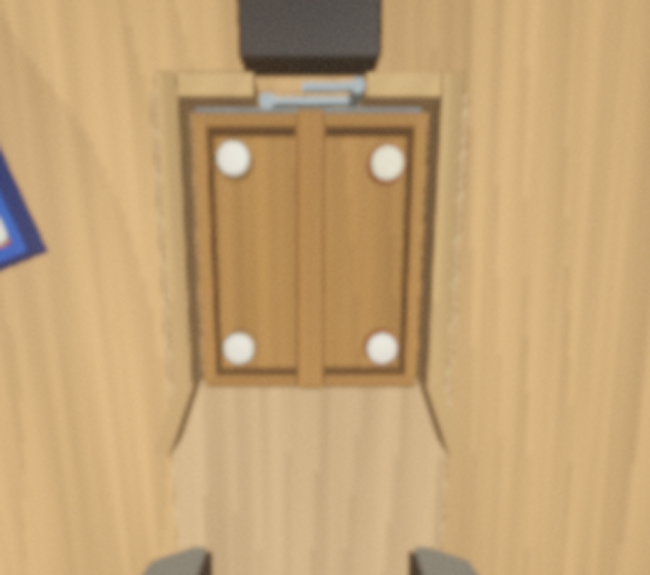

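The insert sits flat and square between the walls (crop corners (192,113) to (417,385)), with the lever flat at (310,97).

```bash
python3 -c "
from bench import order
print(order.job_done())"
```

```text
the job is handed in; nothing more can be done
None
```

The job is handed in: the board is home with the lever pressed flat, and the insert was lowered onto it and released, square between the walls; the verdict was not shown.

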